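# Screw the new filter cartridge into the worktop water filter

### The arm

A 7-joint arm with a two-finger parallel gripper is mounted at the origin on the work surface. World frame = base frame: x ahead of the robot, y to its left, z up, the work surface at z = 0. Lengths are in m, angles in rad, forces in N, time in s.
With the tool pointing down it reaches from about 0.425 to 0.925 m from the base axis. Payload 6.8 kg.
Tool frame: the origin (TCP) lies at the very end of the fingers, on their centre line; the grasp point (between the pads) lies 19 mm behind it; z points along the fingers, y is the line along which they close (so a half turn about z gives the same grasp; the last joint's range is limited). The gripper opens to 85 mm and grips with 20 to 120 N. Pads are 22 mm wide; open, the fingers measure 114 mm over their backs; the gripper's body (76 mm by 85 mm) begins 54 mm behind the grasp point. The pads swing forward as they close: fully open they stand 13 mm farther back than shut.
Start: joints at [1.026, 0.477, 0.022, 1.555, -0.011, 1.109, -0.083], TCP at [0.286, -0.612, 0.231] pointing down, gripper open.
Joint ranges: [-2.96, 2.96], [-0.34, 2.1], [-1.41, 1.46], [0.24, 2.44], [-1.37, 4.51], [0.17, 1.92], [-2.96, 2.96]. Speed limits (rad/s): [2.39, 2.39, 3.14, 3.14, 3.14, 3.14, 3.14].

### API

Orientations are given as a unit quaternion [w, x, y, z].
In Python, from station import bot gives the robot as it stands.
- The arm moves only by the shell command python3 nudge.py 'ROWS' [FORCE]. ROWS is a JSON list of rows, 1 to 20 of them, each of 5 numbers: dx, dy, dz in m, then a turn about the tool's z in rad, then the opening from 0.0 (shut) to 1.0 (fully open); each row shifts and turns the commanded pose from where the row before left it, along the tool's axes as they then stand; what a row does not reach is not made up. A row lasts 1/10 s, in which the tool goes at most 0.05 m and 0.15 rad, less where a joint would pass 70% of its speed; a pose out of reach is approached as far as the arm can. The fingers move at their own pace and stop on an object; FORCE is the grip in N (left out, the last holds). Time passes only in rows, so rows that do not move let the fingers close. It prints the time, the measured TCP pose, the force, the opening and the grip force at its end.
- bot.get_obs(): the state, without advancing time (a new reading comes with each control period).
- bot.read_camera(name): name is "scene" or "top" or "wrist"; returns the picture (400x640x3 uint8, blue, green, red); there is no depth.
- bot.camera_info(name): a dict with "vertical_fov" (degrees; the focal length in pixels is half the picture's height over the tangent of half this angle, whatever the lens; pixels are square), "cx", "cy" (the principal point, pixels), "k1" (the pictures are not rectified: a ray, as slopes to the right and down, at radius r is drawn at 1 + k1 r^2 times it, then the intrinsics apply), "view" (4x4, takes a point from world to camera coordinates); the wrist camera has in their place "hand_eye" (4x4, takes a point from camera to tool coordinates, whose origin is the TCP and whose axes are the flange's). Camera axes: x right, y up, looking along -z (the intrinsics and any distortion apply to the point x, -y, -z); pixel columns grow to the right and rows downward; lengths in m; the calibration is good to about 2 mm. A picture is of the moment at which its call begins: read the wrist's pose just before it. camera_info takes no time and is no camera call.
- bot.hand_in(): hands the job in; it is judged then, once.
The state is a dict: "t": time; "q": joint angles; "joint_vel": joint speeds; "joint_torque": joint torques, N m; "eef_pos": TCP position; "tool_rot": TCP orientation; "contact_force": force on the tool from outside, world axes, zero at the start; "torque": the same for the moment, N m; "gripper_width": opening from 0.0 (shut) to 1.0 (fully open); "grasp_force": force on a finger pad.
Only numpy, scipy, OpenCV 4.12 (cv2) and the standard library are available. Lean on these libraries where they do the work, as an engineer would, in place of code of your own. Each camera call takes 0.05 s, during which the arm holds its last target. There are 200 camera calls.

### The job

Fit the new cartridge in the water filter: lower it down the well, feel for the start of the thread at the bottom and screw it clockwise until it is fully home and stays down by itself, then let go. Be gentle with the plastic thread - if it has not dropped in, do not force it down or round - and leave the other kitchen things where they are.

Things in the scene. Friction and masses are not known exactly. Their poses are not given: they have to be found in the camera images.
- filter_unit: white plastic block 110 x 110 mm, 100 mm high, fixed to the worktop, a round well bored down its middle, a three-start screw thread at the well's bottom. Origin: centre of its underside, z up. On its +x side (45 to 141 mm from the axis) a steel spout arches up to 142 mm above the worktop. The thread's angle in the block differs every time and cannot be told from this pose
- well_mouth (a point): centre of the well's mouth, on the block's top face, 100 mm above the worktop; z up. Countersunk: 53 mm across at the top, 39 mm from 8 mm down, then straight to the floor, 80 mm deep. The thread at the bottom sits in a rubber mount that gives 1 mm down per 5 N (up to 4 mm) and 0.25 rad per N m of twist (up to 0.25 rad)
- well_floor (a point): centre of the well's floor, 20 mm above the worktop. The thread: three ledges 120 degrees apart, 50 degrees wide, tops 13 mm above the floor, reaching in to 12.5 mm from the axis, with gaps between. A lug drops into a gap if within about 14 degrees of its middle, else it rides on a ledge. In, it turns only clockwise (seen from above): 64 degrees from mid-gap to a stop
- cartridge: white filter cartridge, about 0.2 kg, 119 mm high, standing upright on the worktop at first. Origin: centre of its underside; z is its axis, up. A spigot 21 mm across up to 15 mm, with three lugs; a barrel 34 mm across from 15 to 82 mm; a grey cap disc 48 mm across from 81 to 86 mm; on it a grey grip bar 42 mm long (along x), 14 mm wide (along y), from 86 to 119 mm
- cartridge_foot (a point): centre of the cartridge's underside (its origin). Above the well's floor it stands 13 mm while the lugs ride on the ledges (cap disc 14 mm above the block); at 4.5 mm or less it can be turned clockwise under the ledges, whose roofs slope 14 degrees and draw it down about 3 mm; fully home it rests at about 2.5 mm (cap 3.5 mm above the block)
- valve (a joint): spring-loaded steel valve pin 12 mm across in the middle of the well's floor; metres pressed down: 0 at rest with its top 11 mm above the floor, about 0.0085 with the cartridge home. It pushes up with 2.4 N at 0 plus 0.4 N per mm, so a cartridge that is not screwed in does not stay down; the thread's friction holds one that is
- mug: white mug 80 mm across and 90 mm high, loose bystander; origin: centre of its underside
- jar: amber glass jar 60 mm across and 100 mm high with a steel cap, loose bystander; origin: centre of its underside
- spatula: spatula 260 mm long lying on the worktop, loose bystander; origin under its middle
- cartridge_lug (a point): outer end of the lug that points along the cartridge's +x, 16.5 mm from the axis, 3 mm above the underside. Three such lugs, 120 degrees apart, each 6 mm wide and about 6 mm high

How it is judged:
By the outcome, as a careful person would: the job done as asked, in the order asked, and still so for the second after the job is handed in, with the robot touching nothing.
It also fails if it takes over 61 s, if anything falls off the work surface, if the arm or the gripper's body presses on something with over 40 N, if the wrist force passes 120 N, or if a joint passes its speed limit or range.

## Working session

There is one attempt and no reset: what is moved stays moved. The work goes in short steps, Python scripts to look and compute and a shell command to move; the robot and the scene stay as the last step left them, time stands still between calls to the robot, and variables do not carry over. Pictures are saved under pics/ and viewed, at most 10 in all, crops included, and the job is handed in when it is done.

```bash
ls; mkdir -p pics
python3 - <<'E'
from station import bot
import cv2,numpy as np
np.set_printoptions(precision=4,suppress=True)
for n in("scene","top"):
    cv2.imwrite(f"pics/{n}0.png",bot.read_camera(n)); print(n,bot.camera_info(n))
print(bot.camera_info("wrist")); o=bot.get_obs();print(o)
E
```

```text
nudge.py
pics
station.py
scene {'vertical_fov': 52.49736711946912, 'cx': 324.68782809301814, 'cy': 199.40159333523982, 'k1': 0.03389719287474931, 'view': array([[ 0.2707,  0.9626, -0.0142, -0.3053],
       [-0.705 ,  0.2082,  0.678 ,  0.3238],
       [ 0.6556, -0.1735,  0.7349, -1.0757],
       [ 0.    ,  0.    ,  0.    ,  1.    ]])}
top {'vertical_fov': 51.27107961554543, 'cx': 317.79981096500796, 'cy': 199.17837790231886, 'k1': -0.0806570947068886, 'view': array([[-0.0137, -0.9998,  0.0135,  0.1511],
       [ 0.9945, -0.0123,  0.104 , -0.5918],
       [-0.1038,  0.0148,  0.9945, -0.7639],
       [ 0.    ,  0.    ,  0.    ,  1.    ]])}
{'vertical_fov': 70.60416812721678, 'cx': 317.4194202470244, 'cy': 193.70116121951742, 'k1': -0.04946307566503556, 'hand_eye': array([[ 0.0003,  0.9493,  0.3143,  0.0803],
       [ 1.    , -0.0005,  0.0005,  0.0001],
       [ 0.0006,  0.3143, -0.9493, -0.1434],
       [ 0.    ,  0.    ,  0.    ,  1.    ]])}
{'t': 0.1, 'q': array([ 1.0259,  0.4777,  0.0224,  1.5563, -0.0115,  1.1093, -0.0831]), 'joint_vel': array([ 0.0017, -0.0023, -0.001 , -0.0033, -0.0023, -0.0009,  0.001 ]), 'joint_torque': array([  0.0042, -59.7759,   1.6135, -28.1954,   0.0129,   0.005 ,
        -0.    ]), 'eef_pos': array([ 0.2853, -0.6112,  0.2304]), 'tool_rot': array([-0.0008,  0.9762,  0.2167, -0.0002]), 'contact_force': array([ 0.225 ,  0.3032, -0.5815]), 'torque': array([-0.0038,  0.0492, -0.0126]), 'grasp_force': 0.0, 'gripper_width': 0.9982198810247619}
```

View pics/top0.png

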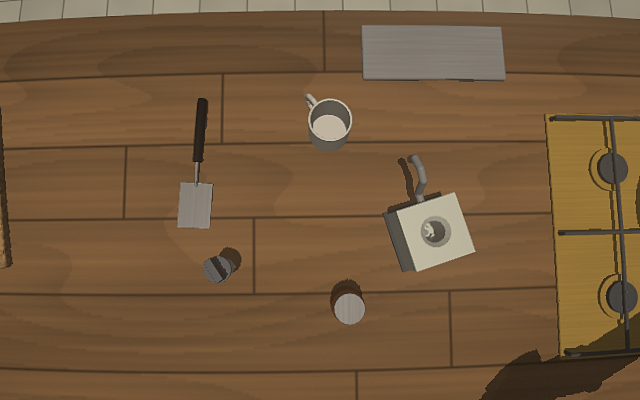

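View pics/scene0.png

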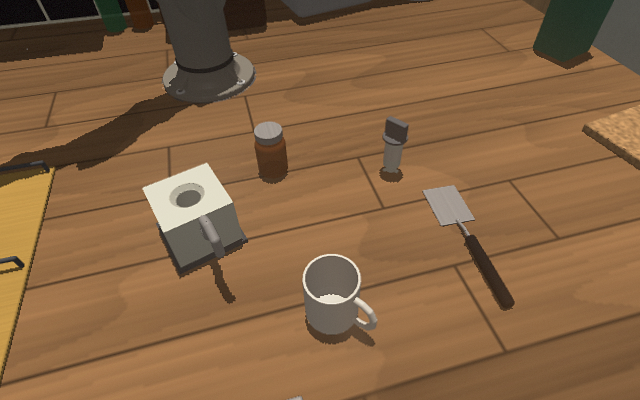

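Top view: the cartridge is at about (217,268), the well mouth at (435,232), the spout at (417,175), the jar at (349,308) and the mug at (330,125). The scene view agrees, with the cartridge standing upright at (394,150).

```bash
cat > h.py <<'E'
from station import bot
import cv2,numpy as np
from scipy.spatial.transform import Rotation as R
np.set_printoptions(precision=4,suppress=True)
def tool():
    o=bot.get_obs(); T=np.eye(4); w,x,y,z=o["tool_rot"]
    T[:3,:3]=R.from_quat([x,y,z,w]).as_matrix(); T[:3,3]=o["eef_pos"]; return T
def cam(n,T=None):
    c=bot.camera_info(n); f=200/np.tan(np.radians(c["vertical_fov"]/2))
    K=np.array([[f,0,c["cx"]],[0,f,c["cy"]],[0,0,1]]); d=np.array([c["k1"],0,0,0,0])
    C=np.linalg.inv(c["view"]) if "view" in c else T@c["hand_eye"]
    return K,d,C
def cast(n,uv,z,T=None):
    K,d,C=cam(n,T); p=cv2.undistortPoints(np.array(uv,float).reshape(-1,1,2),K,d,None,None,
      (cv2.TERM_CRITERIA_COUNT|cv2.TERM_CRITERIA_EPS,50,1e-9)).reshape(-1,2)
    D=np.c_[p[:,0],-p[:,1],-np.ones(len(p))]@C[:3,:3].T
    return C[:3,3]+D*((z-C[2,3])/D[:,2])[:,None]
def proj(n,P,T=None):
    K,d,C=cam(n,T); W=np.linalg.inv(C); p=np.atleast_2d(P)@W[:3,:3].T+W[:3,3]
    return cv2.projectPoints(p*[1,-1,-1],np.zeros(3),np.zeros(3),K,d)[0].reshape(-1,2)
E
python3 - <<'E'
from h import *
print("cart",cast("top",[[217,268]],.11),"well",cast("top",[[435,232]],.1))
print("top corners",cast("top",[[457,193],[475,251],[417,271],[398,212]],.1))
print("jar",cast("top",[[349,308]],.1)); print("spout",cast("top",[[417,158],[422,192]],.13))
print(tool())
a=cv2.imread("pics/top0.png")
cv2.imwrite("pics/crop.png",np.hstack([cv2.resize(a[235:300,185:250],(390,390),interpolation=2),cv2.resize(a[180:280,380:480],(390,390),interpolation=2)]))
E
```

```text
Traceback (most recent call last):
  File "h.py", line 14, in cast
    K,d,C=cam(n,T); p=cv2.undistortPoints(np.array(uv,float).reshape(-1,1,2),K,d,None,None,
                      ~~~~~~~~~~~~~~~~~~~^^^^^^^^^^^^^^^^^^^^^^^^^^^^^^^^^^^^^^^^^^^^^^^^^^
cv2.error: OpenCV(4.12.0) /io/opencv/modules/calib3d/src/undistort.dispatch.cpp:393: error: (-215:Assertion failed) CV_IS_MAT(matP) && matP->rows == 3 && (matP->cols == 3 || matP->cols == 4) in function 'cvUndistortPointsInternal'
```

```bash
python3 - <<'E'
s=open("h.py").read()
s=s.replace("cv2.undistortPoints(np","cv2.undistortPointsIter(np").replace("K,d,None,None,","K,d,np.eye(3),np.eye(3),")
open("h.py","w").write(s)
E
python3 - <<'E'
from h import *
print("cart",cast("top",[[217,268]],.11),"well",cast("top",[[435,232]],.1))
print("top corners",cast("top",[[457,193],[475,251],[417,271],[398,212]],.1))
print("jar",cast("top",[[349,308]],.1)); print("spout",cast("top",[[417,158],[422,192]],.13))
print(tool())
a=cv2.imread("pics/top0.png")
cv2.imwrite("pics/crop.png",np.hstack([cv2.resize(a[235:300,185:250],(390,390),interpolation=2),cv2.resize(a[180:280,380:480],(390,390),interpolation=2)]))
E
```

```text
cart [[0.4707 0.3163 0.11  ]] well [[ 0.5265 -0.0587  0.1   ]]
top corners [[ 0.5944 -0.1011  0.1   ]
 [ 0.4922 -0.1286  0.1   ]
 [ 0.46   -0.0247  0.1   ]
 [ 0.5623  0.0052  0.1   ]]
jar [[0.3997 0.0939 0.1   ]]
spout [[ 0.6514 -0.0243  0.13  ]
 [ 0.5933 -0.0304  0.13  ]]
[[ 0.9061  0.423  -0.0008  0.2853]
 [ 0.423  -0.9061  0.0014 -0.6112]
 [-0.0002 -0.0016 -1.      0.2304]
 [ 0.      0.      0.      1.    ]]
```

View pics/crop.png

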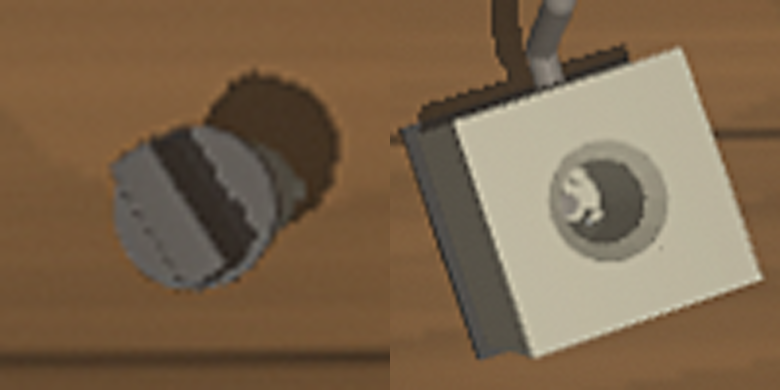

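The bar runs about 36° from world x, with its top centre near (212,269) in the top view. The well mouth is at (435,232). Next I'll put the wrist camera over the well to look at the thread.

```bash
python3 nudge.py '[[0.031,-0.033,0.006,0,1],[0.031,-0.033,0.006,0,1],[0.031,-0.033,0.006,0,1],[0.031,-0.033,0.006,0,1],[0.031,-0.033,0.006,0,1],[0.031,-0.033,0.006,0,1],[0.031,-0.033,0.006,0,1],[0.031,-0.033,0.006,0,1],[0.031,-0.033,0.006,0,1],[0.031,-0.033,0.006,0,1],[0.031,-0.033,0.006,0,1],[0.030,-0.033,0.004,0,1],[0,0,0,0,1],[0,0,0,0,1]]'
python3 - <<'E'
from h import *
T=tool(); im=bot.read_camera("wrist"); cv2.imwrite("pics/w1full.png",im); print(T)
np.save("T1.npy",T)
p=proj("wrist",[[.527,-.060,.1],[.527,-.060,.033],[.527,-.06,.02]],T); print(p)
u,v=p[0].astype(int); c=im[max(v-60,0):v+60,max(u-60,0):u+60]
print(max(u-60,0),max(v-60,0),c.shape); cv2.imwrite("pics/w1.png",np.hstack([cv2.resize(c,None,fx=3.3,fy=3.3,interpolation=2),cv2.resize(cv2.convertScaleAbs(c,alpha=2.2),None,fx=3.3,fy=3.3,interpolation=2)]))
E
```

```text
t: 1.5
eef_pos: [0.4541, -0.095, 0.161]
tool_rot: [-0.0, 0.976, 0.218, -0.0]
contact_force: [-0.3, -0.6, 0.2]
gripper_width: 1.0
grasp_force: 0.0
[[ 0.9049  0.4256 -0.0008  0.4541]
 [ 0.4256 -0.9049  0.     -0.095 ]
 [-0.0007 -0.0004 -1.      0.161 ]
 [ 0.      0.      0.      1.    ]]
[[316.5003  99.736 ]
 [316.7994  99.9165]
 [316.8411  99.9417]]
256 39 (120, 120, 3)
```

View pics/w1.png

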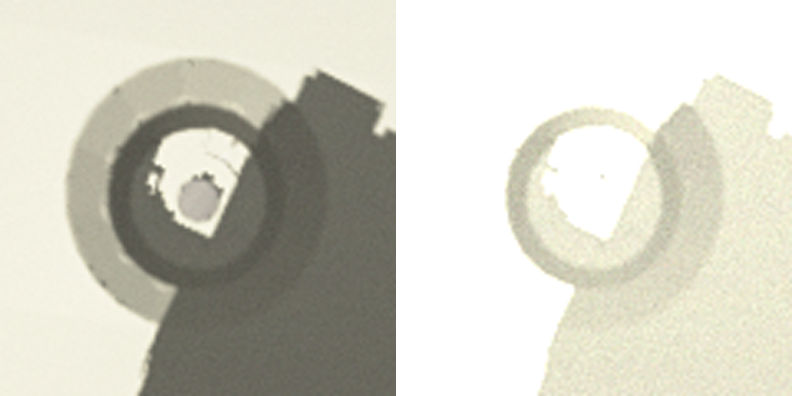

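The wrist crop shows the mouth circle centred at about full-image (315,97), with the lit part of the floor and the valve pin at (317,99). The thread needs a contrast stretch, so I'll average a few frames.

Run:
```python
from h import *
im=np.mean([bot.read_camera("wrist").astype(float) for _ in range(12)],0); np.save("w1.npy",im)
g=im.mean(2); c=g[69:127,286:344]
def st(lo,hi): return cv2.resize(np.clip((c-lo)/(hi-lo)*255,0,255).astype(np.uint8),(390,390),interpolation=cv2.INTER_CUBIC)
d=c[c<130]; print(np.percentile(d,[1,20,50,80,99]), np.percentile(c[c>190],[1,20,50,80,99]))
cv2.imwrite("pics/w1s.png",np.hstack([st(np.percentile(d,1),np.percentile(d,99)),st(130,255)]))
```

```text
[ 84.6436  89.5     96.4167 104.1667 126.4892] [190.7306 207.3056 236.5278 238.0833 240.1361]
```

View pics/w1s.png

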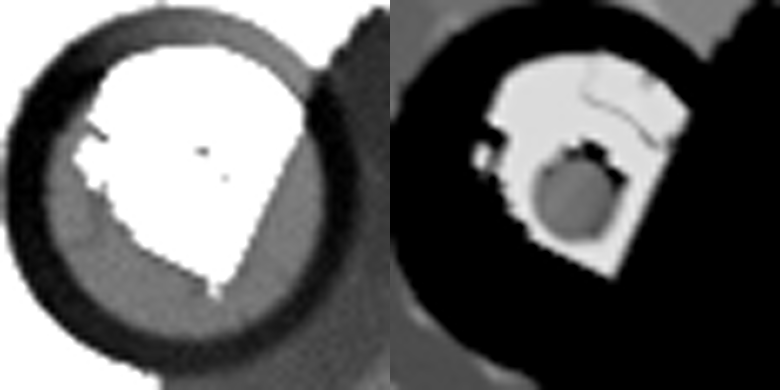

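The stretched view shows one full ledge, its inner arc running from (590,95) to (660,148) around the centre at (576,193). That spans image angles of about 82° to 31°. With tool yaw 25°, the gap middles are at world yaw ≈ 52° mod 120°. Next I'll move to the cartridge.

```bash
python3 nudge.py '[[0.014,-0.0437,-0.008,0,1],[0.014,-0.0437,-0.008,0,1],[0.014,-0.0437,-0.008,0,1],[0.014,-0.0437,-0.008,0,1],[0.014,-0.0437,-0.008,0,1],[0.014,-0.0437,0,0,1],[0.014,-0.0437,0,0,1],[0.014,-0.0437,0,0,1],[0,0,0,-0.095,1],[0,0,0,-0.095,1],[0,0,0,0,1],[0,0,0,0,1]]'
python3 - <<'E'
from h import *
T1=np.load("T1.npy"); e=np.array([[66,191],[327,191],[196.5,57],[196.5,325]])/3.3+[256,39]
P=cast("wrist",e,.1,T1); print("well",P,P.mean(0))
e=np.array([[45,195],[325,195],[185,52],[185,335]])/390*58+[286,69]
P=cast("wrist",e,.025,T1); print("floor",P,P.mean(0))
T=tool(); im=bot.read_camera("wrist"); np.save("T2.npy",T); print(T)
p=proj("wrist",[[.471,.316,.119],[.471,.316,0]],T); print(p)
cv2.imwrite("pics/w2.png",im)
E
```

```text
t: 3.35
eef_pos: [0.4079, 0.268, 0.2012]
tool_rot: [0.0, 0.952, 0.307, -0.0]
contact_force: [0.4, 0.6, -0.7]
gripper_width: 0.999
grasp_force: 0.0
well [[ 0.5169 -0.0338  0.1   ]
 [ 0.54   -0.0831  0.1   ]
 [ 0.5518 -0.0476  0.1   ]
 [ 0.5033 -0.0703  0.1   ]] [ 0.528  -0.0587  0.1   ]
floor [[ 0.5189 -0.0386  0.025 ]
 [ 0.5356 -0.0741  0.025 ]
 [ 0.5443 -0.0484  0.025 ]
 [ 0.5099 -0.0644  0.025 ]] [ 0.5272 -0.0564  0.025 ]
[[ 0.8116  0.5841 -0.0001  0.4079]
 [ 0.5841 -0.8116 -0.0001  0.268 ]
 [-0.0002  0.     -1.      0.2012]
 [ 0.      0.      0.      1.    ]]
[[314.8789 102.1028]
 [315.8023 101.6073]]
```

View pics/w2.png

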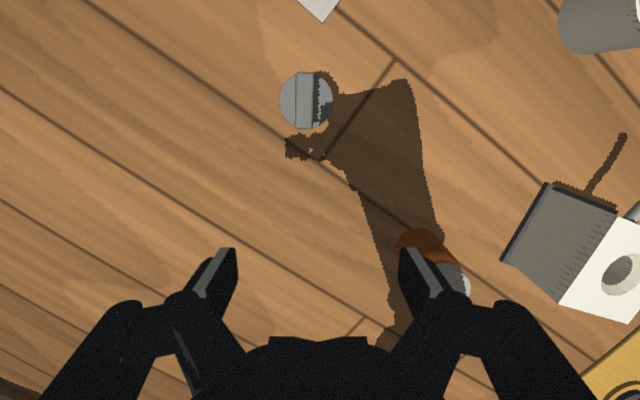

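The wrist view shows the cartridge bar's top as a strip at about columns 296–313, rows 72–129, nearly along tool x. I'll measure its edges.

Run:
```python
from h import *
T=np.load("T2.npy"); im=cv2.imread("pics/w2.png"); hsv=cv2.cvtColor(im,cv2.COLOR_BGR2HSV)
g=im.mean(2)
for r in (76,85,100,115,124): print(r,g[r,276:336].astype(int))
print("col304",g[60:140,304].astype(int))
```

```text
76 [129 133 134 135 136 135 135 138 137 136 137 141 139 138 138 131 130 130
 129 117 111 119 131 132 134 129 130 133 133 131 134 131 130 135 132 134
 118  77  52  60  53  59  59  55  53  62  60  58  59  64  62  63  61  63
  74 106 140 139 144 141]
85 [123 120 120 122 120 121 125 129 134 133 131 132 134 135 133 133 136 136
 133 103 115 125 132 135 132 132 133 132 132 135 133 135 134 137 133 128
 113  84  50  57  57  56  55  66  90 131 132 135 134 136 131 128  90  62
  57  60  62  60  59  58]
100 [127 126 114 125 132 136 136 136 135 135 136 138 136 132 135 135 135 138
 136  97 117 132 135 130 138 138 134 135 133 135 135 133 132 131 133 118
 101  47  52  54  53  61  94 134 137 134 134 135 133 134 132 137 134 136
 135 130 114  73  62  60]
115 [119 118 119 121 121 119 108 127 133 136 136 133 139 134 137 140 136 137
 135 106 122 137 135 137 136 137 133 132 131 132 133 135 132 131 129 108
  84  59  52  56  60 103 107 101  61  48  55  58  53  54  56  56  53  54
  58  56  55  58  59  56]
124 [123 123 125 126 122 126 125 125 124 124 124 124 120 121 112 118 117 126
 112 112 124 137 137 138 135 134 132 133 128 131 130 127 131 127 125 100
  69 126 136 137 137 135 131  71  81 111 126 127 125 126 123 122  93  56
  58  49  54  53  55  53]
col304 [143 141 141 134 138 139 138 140 137 137 139 126 103 113 125 131 133 131
 135 135 131 136 132 134 133 132 132 135 130 133 134 134 135 133 135 132
 134 133 135 136 133 140 138 133 134 131 138 131 135 131 138 130 134 134
 133 131 133 134 136 135 129 133 132 132 128 131 131 121 106 117 121 126
 125 121  85  54  50  51  52  52]
```

Run:
```python
from h import *
T=np.load("T2.npy")
P=cast("wrist",[[295.5,73],[312.8,73],[294.8,128],[311.2,128]],.119,T); print(P); c=P.mean(0)
d=(P[0]+P[1]-P[2]-P[3])/2; print(c,np.linalg.norm(d),np.linalg.norm(P[0]-P[1]),"yaw",np.degrees(np.arctan2(d[1],d[0])),"toolyaw",np.degrees(np.arctan2(T[1,0],T[0,0])))
print("tool delta",T[:3,:3].T@(c-T[:3,3]))
# check against top cam
print(proj("top",c)-0)
```

```text
[[0.4795 0.3398 0.119 ]
 [0.487  0.3294 0.119 ]
 [0.446  0.3174 0.119 ]
 [0.4535 0.307  0.119 ]]
[0.4665 0.3234 0.119 ] 0.040303609321612484 0.012858810055843864 yaw 33.720637008676334 toolyaw 35.74268698355863
tool delta [ 0.08   -0.0107  0.0822]
[[211.5428 270.8704]]
```

```bash
python3 nudge.py '[[0.04,-0.0054,0,0,0.6],[0.04,-0.0053,0,0.035,0.6],[0,0,0.04,0,0.6],[0,0,0.04,0,0.6],[0,0,0.02,0,0.6],[0,0,0.011,0,0.6],[0,0,0,0,0.6],[0,0,0,0,0.6]]' 50; python3 nudge.py '[[0,0,0,0,0],[0,0,0,0,0],[0,0,0,0,0],[0,0,0,0,0],[0,0,0,0,0],[0,0,0,0,0],[0,0,0,0,0],[0,0,0,0,0]]' 50; python3 -c "
from h import *
o=bot.get_obs();print(o['q'],o['contact_force'],o['torque'])"
```

```text
t: 4.2
eef_pos: [0.467, 0.3243, 0.0913]
tool_rot: [-0.0, 0.957, 0.291, 0.001]
contact_force: [0.0, 0.8, 0.1]
gripper_width: 0.606
grasp_force: 0.0
t: 5.0
eef_pos: [0.4671, 0.3242, 0.0914]
tool_rot: [-0.0, 0.957, 0.291, 0.001]
contact_force: [0.0, -0.9, 6.1]
gripper_width: 0.155
grasp_force: 49.4
[-0.3554  0.5177 -0.4653  1.9061  0.3193  0.7888 -1.9746] [ 0.0391 -0.9044  6.1261] [-0.3333  0.0798  0.0025]
```

```bash
python3 nudge.py '[[0,0,-0.01,0,0],[0,0,-0.04,0,0],[0,0,-0.045,0,0],[0,0,-0.045,0,0],[0,0,-0.045,0,0],[-0.018,0.039,-0.02,0,0],[-0.018,0.039,0,0,0],[-0.018,0.039,0,0,0],[-0.018,0.039,0,0,0],[-0.018,0.039,0,0,0],[-0.018,0.039,0,0,0],[-0.018,0.039,0,0,0],[-0.018,0.039,0,0,0],[-0.018,0.039,0,0,0],[0,0,0,-0.107,0],[0,0,0,-0.107,0],[0,0,0,-0.106,0],[0,0,0,0,0],[0,0,0,0,0],[0,0,0,0,0]]'
python3 - <<'E'
from h import *
T=tool(); o=bot.get_obs(); print(T,o['q'],o['contact_force'],o['torque'])
im=np.mean([bot.read_camera("scene").astype(float) for _ in range(4)],0)
w=T[:3,3]-[0,0,.0914]; p=proj("scene",w)[0]; print(p)
u,v=p.astype(int); c=im[max(v-70,0):v+40,u-55:u+55].astype(np.uint8); print(u-55,max(v-70,0))
cv2.imwrite("pics/s2.png",cv2.resize(c,None,fx=5,fy=5,interpolation=2))
E
```

```text
t: 7.0
eef_pos: [0.5275, -0.0577, 0.2954]
tool_rot: [-0.0, 0.898, 0.439, -0.0]
contact_force: [0.2, -0.3, -1.9]
gripper_width: 0.153
grasp_force: 49.5
[[ 0.6138  0.7895 -0.0001  0.5275]
 [ 0.7895 -0.6138  0.     -0.0577]
 [-0.0001 -0.0001 -1.      0.2954]
 [ 0.      0.      0.      1.    ]] [ 0.2936  0.2037 -0.3501  1.8012  0.0761  1.1499 -0.7418] [ 0.1906 -0.3461 -1.9256] [ 0.029  -0.0228 -0.0231]
[166.563  143.4384]
111 73
```

View pics/s2.png

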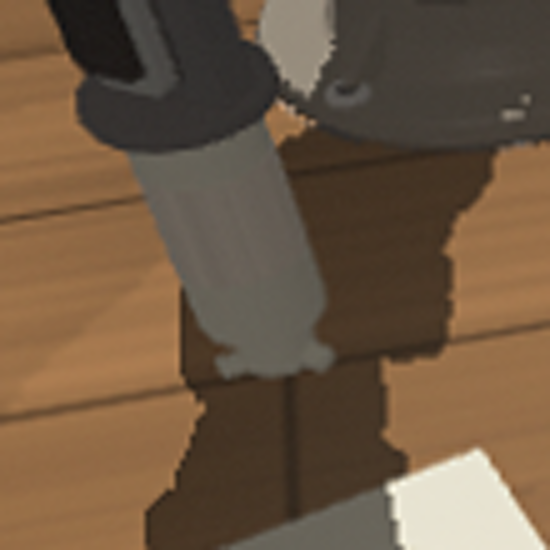

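The scene crop shows two lugs at the foot, the left tip at crop (220,368) and the right tip at (332,355), i.e. full-image about (155,146.6) and (177.4,144).

Run:
```python
from h import *
T=tool(); w=T[:3,3]-[0,0,.0914]
t=np.arctan2(T[1,0],T[0,0]); print(np.degrees(t))
for n,o in(("A",0),("B",np.pi)):
    a=t+o+np.radians([0,120,240]); P=w+np.c_[16.5e-3*np.cos(a),16.5e-3*np.sin(a),.003+0*a]
    print(n,(proj("scene",P)-[111,73])*5)
W=np.linalg.inv(cam("scene")[2]);print("cam",cam("scene")[2][:3,3])
```

```text
52.21006537473886
A [[324.1873 358.1774]
 [281.6376 307.4794]
 [217.0599 368.1677]]
B [[225.4337 330.491 ]
 [267.021  382.4609]
 [330.4394 320.8917]]
cam [1.0161 0.0398 0.5667]
```

The lugs match case A: a lug sits at the tool-x yaw of 52.2°, on a gap middle. I'll lower it to just above the thread.

```bash
python3 nudge.py '[[0,0,0.04,0,0],[0,0,0.04,0,0],[0,0,0.02,0,0],[0,0,0.02,0,0],[0,0,0.015,0,0],[0,0,0.015,0,0],[0,0,0.01,0,0],[0,0,0.008,0,0],[0,0,0,0,0],[0,0,0,0,0]]'; python3 nudge.py '[[0,0,0.003,0,0],[0,0,0.003,0,0],[0,0,0.003,0,0],[0,0,0,0,0],[0,0,0,0,0]]'
```

```text
t: 8.2
eef_pos: [0.528, -0.0578, 0.1277]
tool_rot: [0.0, 0.898, 0.44, 0.0]
contact_force: [-0.5, 1.1, -2.7]
gripper_width: 0.155
grasp_force: 49.5
t: 8.7
eef_pos: [0.5283, -0.0578, 0.1187]
tool_rot: [0.0, 0.898, 0.44, 0.001]
contact_force: [1.2, 0.2, 0.7]
gripper_width: 0.15
grasp_force: 50.1
```

It has dropped in: the foot is about 7 mm above the floor with only the valve force. I'll lower it to about 3.5 mm.

```bash
python3 nudge.py '[[0,0,0.001,0,0],[0,0,0.001,0,0],[0,0,0.001,0,0],[0,0,0.0008,0,0],[0,0,0,0,0],[0,0,0,0,0]]'; python3 nudge.py '[[0,0,0,0.05,0],[0,0,0,0.05,0],[0,0,0,0.05,0],[0,0,0,0.05,0],[0,0,0,0,0],[0,0,0,0,0]]'; python3 -c "
from h import *
print(bot.get_obs()['torque'])"
```

```text
t: 9.3
eef_pos: [0.5281, -0.0578, 0.1147]
tool_rot: [0.0, 0.898, 0.44, 0.0]
contact_force: [2.2, -0.9, 2.9]
gripper_width: 0.154
grasp_force: 50.2
t: 9.9
eef_pos: [0.5275, -0.0577, 0.1145]
tool_rot: [-0.0, 0.937, 0.349, -0.0]
contact_force: [1.7, -0.1, 2.2]
gripper_width: 0.152
grasp_force: 50.3
[-0.0314 -0.1979  0.0096]
```

```bash
python3 nudge.py '[[0,0,0,0.06,0],[0,0,0,0.06,0],[0,0,0,0.06,0],[0,0,0,0.06,0],[0,0,0.0002,0.06,0],[0,0,0.0002,0.06,0],[0,0,0,0,0],[0,0,0,0,0]]'; python3 -c "
from h import *
print(bot.get_obs()['torque'])"; python3 nudge.py '[[0,0,0.0002,0.05,0],[0,0,0.0002,0.05,0],[0,0,0.0002,0.05,0],[0,0,0.0002,0.05,0],[0,0,0,0,0],[0,0,0,0,0]]'; python3 -c "
from h import *
print(bot.get_obs()['torque'])"
```

```text
t: 10.7
eef_pos: [0.5274, -0.0577, 0.114]
tool_rot: [-0.0, 0.984, 0.176, -0.0]
contact_force: [1.2, -0.0, 3.5]
gripper_width: 0.153
grasp_force: 50.4
[ 0.0532  0.0569 -0.055 ]
t: 11.3
eef_pos: [0.5275, -0.0578, 0.1133]
tool_rot: [-0.0, 0.997, 0.077, -0.0]
contact_force: [-0.6, -0.5, 3.8]
gripper_width: 0.154
grasp_force: 50.4
[ 0.0056  0.0867 -0.0006]
```

```bash
python3 nudge.py '[[0,0,0.0001,0.04,0],[0,0,0.0001,0.04,0],[0,0,0.0001,0.04,0],[0,0,0.0001,0.04,0],[0,0,0,0,0],[0,0,0,0,0]]'; python3 -c "
from h import *
print(bot.get_obs()['torque'])"; python3 nudge.py '[[0,0,0,0.04,0],[0,0,0,0.04,0],[0,0,0,0.04,0],[0,0,0,0,0],[0,0,0,0,0]]'; python3 -c "
from h import *
print(bot.get_obs()['torque'])"
```

```text
t: 11.9
eef_pos: [0.5276, -0.0578, 0.1129]
tool_rot: [-0.0, 1.0, -0.003, -0.0]
contact_force: [-0.9, 0.5, 3.7]
gripper_width: 0.154
grasp_force: 50.4
[ 0.0596  0.0603 -0.0223]
t: 12.4
eef_pos: [0.5277, -0.0578, 0.1129]
tool_rot: [0.0, 0.998, -0.063, 0.0]
contact_force: [-0.1, 0.1, 2.8]
gripper_width: 0.153
grasp_force: 50.4
[-0.0038  0.0097 -0.0271]
```

```bash
python3 nudge.py '[[0,0,0,0.04,0],[0,0,0,0.04,0],[0,0,0,0.03,0],[0,0,0,0,0],[0,0,0,0,0]]'; python3 -c "
from h import *
print(bot.get_obs()['torque'])"; python3 nudge.py '[[0,0,0,0.03,0],[0,0,0,0.03,0],[0,0,0,0,0],[0,0,0,0,0]]'; python3 -c "
from h import *
print(bot.get_obs()['torque'])"
```

```text
t: 12.9
eef_pos: [0.5278, -0.0579, 0.113]
tool_rot: [0.0, 0.993, -0.118, 0.0]
contact_force: [1.0, -0.4, 2.5]
gripper_width: 0.153
grasp_force: 50.3
[-0.0895 -0.1486  0.1554]
t: 13.3
eef_pos: [0.5278, -0.0578, 0.113]
tool_rot: [0.0, 0.989, -0.148, 0.0]
contact_force: [0.9, -0.9, 4.6]
gripper_width: 0.155
grasp_force: 50.3
[-0.2754 -0.1879  0.3351]
```

The torque is rising in step with the rubber mount's stiffness, so the cartridge is at its stop. I'll let go, back off and check.

```bash
python3 nudge.py '[[0,0,0,0,0.1],[0,0,0,0,0.2],[0,0,0,0,0.35],[0,0,0,0,0.45],[0,0,0,0,0.45],[0,0,0,0,0.45],[0,0,-0.01,0,0.45],[0,0,-0.02,0,0.45],[0,0,-0.03,0,0.45],[0,0,-0.04,0,0.45],[-0.02,0,-0.04,0,0.45],[-0.04,0,0,0,0.45],[-0.03,0,0,0,0.45],[0,0,0,0,0.45],[0,0,0,0,0.45]]'
python3 - <<'E'
from h import *
T=tool(); np.save("T3.npy",T); w=bot.read_camera("wrist"); s=bot.read_camera("scene"); cv2.imwrite("pics/w3.png",w); cv2.imwrite("pics/s3.png",s)
p=proj("wrist",[.5278,-.058,.13],T)[0].astype(int); print(p)
a=np.pad(w,((100,100),(100,100),(0,0)))[p[1]+35:p[1]+165,p[0]+35:p[0]+165]
cv2.imwrite("pics/end.png",np.hstack([cv2.resize(a,(390,390),interpolation=2),cv2.resize(s[130:260,130:260],(390,390),interpolation=2)]))
# expected full-home bar top height from scene
for z in(.020,.0225,.0275,.033): print(z,(proj("scene",[[.5278,-.058,z+.119],[.5278,-.058,z+.083]])-[130,130])*3)
E
```

```text
t: 14.8
eef_pos: [0.4418, -0.0313, 0.2539]
tool_rot: [-0.0, 0.989, -0.148, 0.001]
contact_force: [0.3, -0.9, 0.4]
gripper_width: 0.447
grasp_force: 0.0
[317  89]
0.02 [[148.1234 141.1723]
 [167.1941 190.2577]]
0.0225 [[146.7354 137.6048]
 [165.9227 186.9812]]
0.0275 [[143.9332 130.4046]
 [163.357  180.371 ]]
0.033 [[140.8096 122.3823]
 [160.499  173.0104]]
```

View pics/end.png

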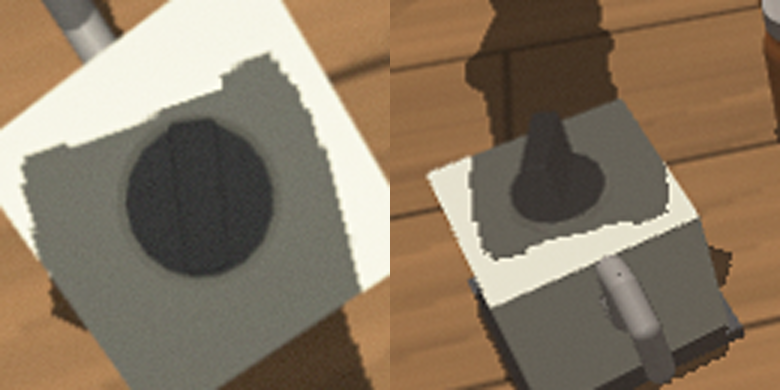

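The wrist and scene views show the cap down in the well. The scene disc centre is at crop (168,187), which fits a foot height of 2.5 mm (fully home). The bar sits at about -14° yaw, at the stop, 1 s after release, with the arm clear.

```bash
python3 -c "
from station import bot
print(bot.hand_in())"
```

```text
the job is handed in; nothing more can be done
None
```

The cartridge is screwed in clockwise to its stop and was still down about a second after I let go; the camera views fit it being fully home. The other kitchen things were not touched, and I handed the job in at about 15 s.

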